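Hold the calibration tile flush on the tilted label reader

ROBOT

A 6-joint arm with a two-finger parallel gripper is mounted at the origin on the work surface. World frame = base frame: x ahead of the robot, y to its left, z up, the work surface at z = 0. Lengths are in m, angles in degrees, forces in N, time in s.
With the tool pointing down it reaches from about 0.375 to 0.9 m from the base axis. Payload 3.1 kg.
Tool frame: the origin (TCP) lies at the very end of the fingers, on their centre line; the grasp point (between the pads) lies 19 mm behind it; z points along the fingers, x is the direction in which the jaws open and shut, and the axes are right-handed (so a half turn about z gives the same grasp; the last joint's range is limited). The gripper opens to 87 mm and grips with 3 to 60 N. Pads are 19 mm wide; open, the fingers measure 117 mm over their backs; the gripper's body (75 mm by 190 mm) begins 51 mm behind the grasp point.
Start: joints at [-74.972, 30.224, 82.088, -0, 67.689, -10.227], TCP at [0.267, -0.565, 0.223] pointing down, gripper open.
Joint ranges: [-176.69, 176.69], [-43.24, 126.21], [12.49, 139.97], [-82, 262], [0, 151.66], [-163.58, 163.58]. Speed limits (degrees/s): [159.86, 159.86, 180, 180, 180, 180].

INTERFACE

Orientations are given as a 3x3 rotation matrix whose columns are the frame's x, y, z axes.
In Python, from rig import bot gives the robot as it stands.
- The arm moves only by the tool arm_command, never from a script. Its argument "plan" is a list of rows, each an object of numbers: "claw": the opening, from 0 (shut) to 1 (fully open); "dx", "dy", "dz": the shift along the tool's x, y, z in cm; "twist": the turn about the tool's z in degrees. A call has 1 to 8 rows; each row is the pose to reach, as a shift and turn from the pose measured when the call began, along the tool's axes at that moment; what a row does not reach only later rows make up. A row lasts 1/12 s, in which the tool goes at most 41.7 mm and 7.16 degrees, less where a joint would pass 70% of its speed; a pose out of reach is approached as far as the arm can. A call with a gripper value outside its range is refused whole. The fingers move at their own pace and stop on an object; the grip force is fixed at half the most. Time passes only in rows, so rows that repeat a pose let the fingers close. It gives the time, the measured TCP pose, the force and the opening at its end, in the units of the state.
- bot.read_state(): the state, without advancing time (a new reading comes with each control period).
- bot.capture(name): name is "side" or "top"; returns the picture (384x512x3 uint8, red, green, blue); there is no depth.
- bot.calibration(name): a dict with "intrinsics" (3x3 intrinsics, pixels), "rvec" (rotation vector, rad) and "tvec" (3), from world to camera coordinates, as OpenCV has them. Camera axes: x right, y down, z forward; pixel columns grow to the right and rows downward; lengths in m; the calibration is good to about 2 mm. A picture is of the moment at which its call begins. calibration takes no time and is no camera call.
- bot.hand_in(): hands the job in, once; it reports no verdict.
The state is a dict: "time_s": time; "joint_positions": joint angles; "qvel": joint speeds; "tau": joint torques, N m; "position": TCP position; "tcp_rot": TCP orientation; "force": force on the tool from outside, world axes, zero at the start; "moment": the same for the moment, N m; "opening": opening from 0.0 (shut) to 1.0 (fully open).
Only numpy, scipy, OpenCV 4.12 (cv2) and the standard library are available. Lean on these libraries where they do the work, as an engineer would, in place of code of your own. Each camera call takes 0.05 s, during which the arm holds its last target.

TASK

The mail room's label reader needs calibrating: pick up the green calibration tile by its orange rib and hold it flat and flush on the reader's sloped window plate, centred on it with their edges lined up and the rib running up and down the slope. Press gently, so that the sprung plate sinks about half of its travel, and finish like that: still gripping the tile and pressing, not letting go. Do not disturb the reader's tilt, the parcel, the stapler or the pen cup.

Things in the scene. Friction and masses are not known exactly. Their poses are not given: they have to be found in the camera images.
- tile_grip (a point): Centre of the orange rib of the loose calibration tile (about 120 g): a green plate 70 (x) x 90 (y) x 6 (z) mm lying on the desk, rib up. The rib stands on the middle of it, 50 mm long along x, 14 mm wide along y, from 6 to 38 mm above the underside; this point is 22 mm above the underside. z points up out of the rib. The same when turned half round.
- tile_under (a point): Centre of the tile's flat underside, the face that goes on the reader; axes as for tile_grip (x along the rib, z from the underside towards the rib).
- window (a point): Centre of the outer face of the reader's window plate: white, 70 (x) x 90 (y) x 8 mm, with a dark glass 40 x 60 mm in its middle. x points down the slope (away from the robot), y across it, z straight out of the face, which looks up and away from the robot, tilted 0.25 to 0.55 rad from level, different every time. About 130 mm above the desk; it sinks with the plate.
- head_edge (a point): Middle of the upper edge of the reader's black head (100 x 140 x 30 mm), which a stiff hinge 100 mm above the desk holds at its tilt between the cheeks of a grey foot (150 x 190 mm) fixed to the desk. Axes as for window, whose plate stands out 20 mm from the head; nothing stands higher around it. The head must keep its tilt.
- press (a joint): How far the window plate is pressed in along its own normal, m: 0 untouched, 0.010 bottomed. A spring pushes back with about 3 N at the start of the travel and 8 N at its end; the weight of the tile alone does not sink it. The plate only slides, it does not swivel.
- parcel_center (a point): Centre of a cardboard parcel 120 x 90 x 55 mm standing on the desk; bystander.
- stapler_center (a point): Centre of a red and black stapler 140 x 36 x 55 mm standing on the desk; bystander.
- pencup_center (a point): Centre of a blue pen cup, 80 mm across and 100 mm high, on the desk; bystander.
Not all that is in view belongs to the job. What is shaped like the part that bears tile_grip but blue, purple or yellow is not meant.

How it is judged:
By the outcome, as a careful person would: the job done as asked, in the order asked, and still so for the second after the job is handed in, while the arm keeps its last pose, push and grip.
It also fails if it takes over 42 s, if anything falls off the work surface, if the arm or the gripper's body presses on something with over 40 N, if the wrist force passes 120 N, or if a joint passes its speed limit or range.

## Working session

There is one attempt and no reset: what is moved stays moved. The work goes in short steps, Python scripts to look and compute and a tool call to move; the robot and the scene stay as the last step left them, time stands still between calls to the robot, and variables do not carry over. Pictures are saved under pics/ and viewed, and the job is handed in when it is done.

Besides the shell and the picture viewer there is one more tool, called after ">>>" by a JSON object that holds its "api" and its "payload", one argument or row to a line. arm_command: Moves the arm, as the interface text tells. Its arguments: {"type":"object","properties":{"plan":{"type":"array"}},"required":["plan"]}

```bash
mkdir -p pics; ls; python3 - <<'E'
from rig import bot
import cv2
for n in("side","top"):
    im=bot.capture(n); cv2.imwrite(f"pics/{n}0.png",im[:,:,::-1])
    c=bot.calibration(n); print(n,c)
print(bot.read_state())
E
```

```text
pics
side {'intrinsics': array([[426.14928088,   0.        , 256.66206659],
       [  0.        , 426.14928088, 196.38630369],
       [  0.        ,   0.        ,   1.        ]]), 'rvec': array([ 0.07501784, -2.93157646,  1.09415753]), 'tvec': array([0.60413022, 0.094182  , 1.33052374])}
top {'intrinsics': array([[429.75858812,   0.        , 254.05149519],
       [  0.        , 429.75858812, 194.7841984 ],
       [  0.        ,   0.        ,   1.        ]]), 'rvec': array([ 2.19237299, -2.15356467,  0.05751468]), 'tvec': array([-1.18873145e-03,  6.03453608e-01,  1.32826662e+00])}
{'time_s': 0.1, 'joint_positions': array([-7.49725141e+01,  3.02737419e+01,  8.21479601e+01, -6.43449381e-04,
        6.76891251e+01, -1.02238672e+01]), 'qvel': array([-0.0238463 , -0.19799697, -0.09509811,  0.01892258, -0.07440028,
       -0.09612554]), 'tau': array([ 5.40137753e-04, -4.40983343e+01, -1.77151448e+01,  6.35826308e-02,
        5.34126058e-02, -4.54078452e-05]), 'position': array([ 0.26650575, -0.56461545,  0.22167441]), 'tcp_rot': array([[ 4.26593477e-01, -9.04443334e-01, -5.11563187e-04],
       [-9.04441471e-01, -4.26593653e-01,  1.86545234e-03],
       [-1.90542554e-03, -3.33110839e-04, -9.99998129e-01]]), 'force': array([ 0.41504398,  0.40417489, -0.33421373]), 'moment': array([0.0044396 , 0.05215526, 0.01952526]), 'opening': 0.9952807008758234}
```

View pics/side0.png

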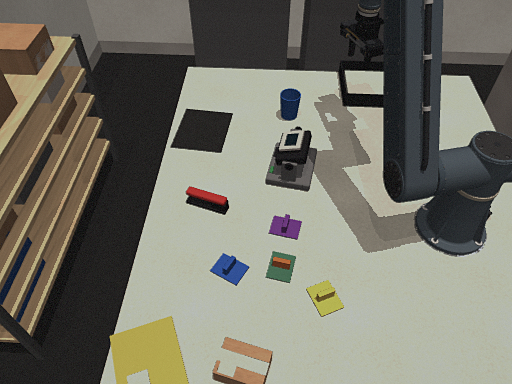

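View pics/top0.png

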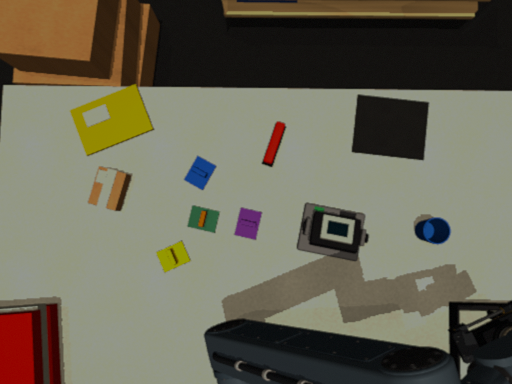

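The candidates are green with an orange rib (side 281,266; top 203,218), blue (230,268), purple (285,227) and yellow (324,297). Only the green one with the orange rib fits. I'll confirm it with crops, including the reader.

```bash
python3 - <<'E'
import cv2,numpy as np
s=cv2.imread("pics/side0.png");t=cv2.imread("pics/top0.png")
def c(im,x,y,w,h,f): return cv2.resize(im[y:y+h,x:x+w],None,fx=f,fy=f,interpolation=cv2.INTER_CUBIC)
a=c(s,250,235,60,60,6);b=c(t,173,188,60,60,6)
cv2.imwrite("pics/ctile.png",np.hstack([a,b]))
a=c(s,255,115,75,75,5);b=c(t,292,192,75,75,5)
cv2.imwrite("pics/creader.png",np.hstack([a,b]))
E
```

```text
(no output)
```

View pics/ctile.png

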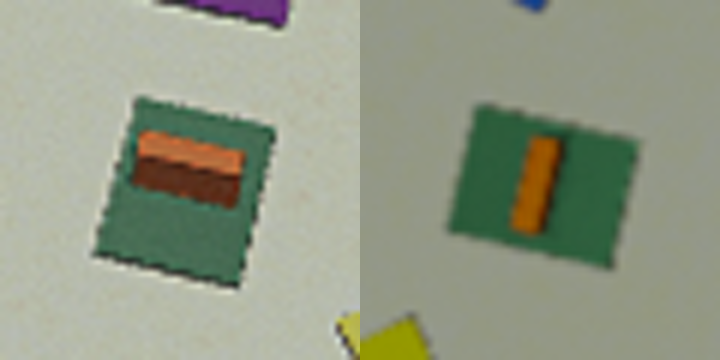

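View pics/creader.png

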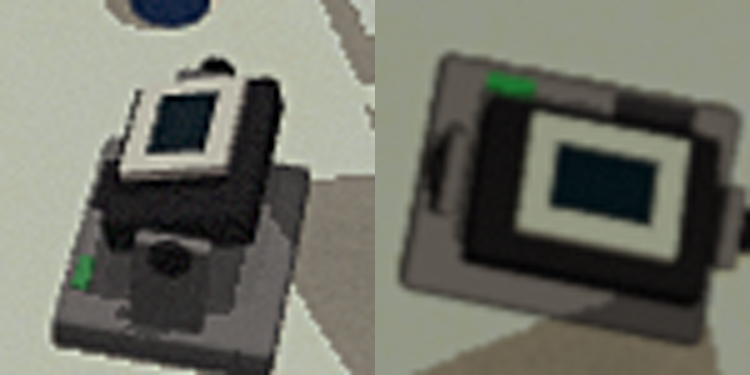

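The green tile with the orange rib is confirmed: crop centres are about (281,266) in side and (203,218) in top. The reader's window is at about side (291,139) and top (338,229). I'll fit box models to both views.

```bash
cat > fit.py <<'E'
import cv2,numpy as np
from rig import bot
from scipy.optimize import least_squares
from scipy.spatial.transform import Rotation as R
cal={n:bot.calibration(n) for n in("side","top")}
def proj(n,P):
    c=cal[n];return cv2.projectPoints(np.asarray(P,float).reshape(-1,1,3),c["rvec"],c["tvec"],c["intrinsics"],None)[0][:,0]
def campos(n):
    c=cal[n];M=cv2.Rodrigues(c["rvec"])[0];return -M.T@c["tvec"]
def faces(T,lo,hi):
    "visible-face quads of box; T=(R,t)"
    Rm,t=T;out=[]
    for a in range(3):
        for s in(0,1):
            b,c=[i for i in range(3) if i!=a]
            q=[]
            for u,v in((0,0),(1,0),(1,1),(0,1)):
                p=np.zeros(3);p[a]=(lo,hi)[s][a];p[b]=(lo,hi)[u][b];p[c]=(lo,hi)[v][c];q.append(Rm@p+t)
            out.append((a,s,np.array(q),Rm[:,a]*(1 if s else -1)))
    return out
S=8
def cover(n,quads,roi):
    "label image supersampled -> coverage per quad (painter order)"
    x0,y0,w,h=roi
    L=np.zeros((h*S,w*S),np.uint8)
    for i,q in enumerate(quads):
        p=(proj(n,q)-[x0,y0]+0.5)*S-0.5
        cv2.fillPoly(L,[np.round(p*16).astype(np.int32)],i+1,shift=4)
    cov=np.stack([cv2.blur((L==i).astype(np.float32),(S+4,S+4))[S//2::S,S//2::S] for i in range(len(quads)+1)],-1)
    return cov
def vis(n,fs): 
    c=campos(n);return [f[2] for f in fs if f[3]@(c-f[2].mean(0))>0]
def resid(n,im,quads,roi,mask=None):
    x0,y0,w,h=roi
    A=cover(n,quads,roi).reshape(h*w,-1);B=im[y0:y0+h,x0:x0+w].astype(float).reshape(h*w,3)
    if mask is not None: A=A[mask];B=B[mask]
    X=np.linalg.lstsq(A,B,rcond=1e-4)[0]
    return ((A@X-B)/10).ravel()
def tilequads(n,T):
    pl=faces(T,(-.035,-.045,0),(.035,.045,.006));rb=faces(T,(-.025,-.007,.006),(.025,.007,.038))
    v=vis(n,pl);top=[q for q in v]
    w=vis(n,rb);return top+w
def readquads(n,T):
    hd=faces(T,(-.05,-.07,-.05),(.05,.07,-.02));pl=faces(T,(-.035,-.045,-.008),(.035,.045,0))
    g=np.array([[-.02,-.03,0],[.02,-.03,0],[.02,.03,0],[-.02,.03,0]])@T[0].T+T[1]
    # post face
    return vis(n,hd)+vis(n,pl)+[g]
def Twin(p): return R.from_euler('ZY',[p[3],p[4]]).as_matrix(),np.array(p[:3])
def Ttile(p): return R.from_euler('Z',p[2]).as_matrix(),np.array([p[0],p[1],0.])
def opt(f,p0,steps):
    p=np.array(p0,float)
    for sc in steps:
        sc=np.array(sc)
        r=least_squares(lambda u:f(u*sc),p/sc,diff_step=None,method='trf',jac=lambda u:np.stack([(f((u+e)*sc)-f((u-e)*sc))/2 for e in np.eye(len(u))],1),loss='soft_l1')
        p=r.x*sc
    return p,r.cost
def draw(n,im,quads,fn,roi,k=6):
    x0,y0,w,h=roi
    o=cv2.resize(im[y0:y0+h,x0:x0+w],None,fx=k,fy=k,interpolation=cv2.INTER_CUBIC)
    for q in quads:
        p=(proj(n,q)-[x0,y0]+.5)*k-.5
        cv2.polylines(o,[np.round(p*16).astype(np.int32)],True,(255,0,255),1,cv2.LINE_AA,shift=4)
    if fn: cv2.imwrite(fn,o)
    return o
def pt(n,u,z):
    c=cal[n];M=cv2.Rodrigues(c["rvec"])[0];d=M.T@np.linalg.inv(c["intrinsics"])@np.array([u[0],u[1],1.]);o=campos(n);return o+d*(z-o[2])/d[2]
E
cat > a.py <<'E'
from fit import *
s=cv2.imread("pics/side0.png");t=cv2.imread("pics/top0.png")
I={"side":s,"top":t}
print("campos",campos("side"),campos("top"))
p0=list(pt("top",(203,218),.006)[:2]);print(p0,pt("side",(281,266),.006))
RT={"side":(256,240,52,52),"top":(180,196,48,46)}
best=None
for y in(-.4,-.2,0,.2,.4):
    f=lambda p:np.concatenate([resid(n,I[n],tilequads(n,Ttile(p)),RT[n]) for n in I])
    r=opt(f,p0+[y],[(.003,.003,.04),(.001,.001,.01)])
    if best is None or r[1]<best[1]:best=r
print("tile",best)
T=best[0]
for n in I:
    g=lambda p:resid(n,I[n],tilequads(n,Ttile(p)),RT[n]);print(n,opt(g,T,[(.001,.001,.01)]))
# window: corners first
P={"side":[(122,178),(138,85),(245,80),(228,170)],"top":[(153,112),(315,143),(305,262),(142,232)]}
off={"side":(255,115),"top":(292,192)}
C=np.array([[.035,.045,0],[.035,-.045,0],[-.035,-.045,0],[-.035,.045,0]])
def fc(p):
    Rm,t0=Twin(p);return np.concatenate([(proj(n,C@Rm.T+t0)-((np.array(P[n])+.5)/5-.5+off[n])).ravel() for n in P])
w0=list(pt("top",(338,229),.13))+[-.2,.4]
r=least_squares(fc,w0);print("corner fit",r.x,r.cost,r.fun.round(1))
RW={"side":(270,120,44,56),"top":(302,204,60,52)}
f=lambda p:np.concatenate([resid(n,I[n],readquads(n,Twin(p)),RW[n],M[n]) for n in I])
def masks(p):
    m={}
    for n in I:
        x0,y0,w,h=RW[n];Rm,t0=Twin(p);k=np.zeros((h,w),np.uint8)
        c=proj(n,(C*1.0)@Rm.T+t0)-[x0,y0]
        cv2.fillPoly(k,[np.round(c).astype(np.int32)],1);m[n]=cv2.dilate(k,np.ones((5,5))).ravel()>0
    return m
w=r.x
for i in range(2):
    M=masks(w);w,c=opt(f,w,[(.002,.002,.002,.02,.02),(.001,.001,.001,.01,.01)]);print("win",w,c)
np.save("est.npy",np.r_[T,w])
a=np.hstack([draw(n,I[n],tilequads(n,Ttile(T)),None,(RT[n][0],RT[n][1],46,44),5) for n in I])
b=np.hstack([draw(n,I[n],readquads(n,Twin(w)),None,(RW[n][0]-6,RW[n][1]-2,68,60),5) for n in I])
b=b[:,:];W=max(a.shape[1],b.shape[1]);a=cv2.copyMakeBorder(a,0,0,0,W-a.shape[1],0);b=cv2.copyMakeBorder(b,0,0,0,W-b.shape[1],0)
cv2.imwrite("pics/fit0.png",np.vstack([a,b]))
E
python3 a.py
```

```text
campos [0.57051189 0.82936332 1.06339535] [ 0.50316023 -0.02039429  1.36925664]
[np.float64(0.5278938313441911), np.float64(0.17076782752990213)] [0.52623018 0.17439769 0.006     ]
tile (array([ 0.52676817,  0.17251108, -0.20386652]), np.float64(2252.1703100739164))
side (array([ 0.52685976,  0.1734637 , -0.21291235]), np.float64(1279.862623291297))
top (array([ 0.52614545,  0.17045749, -0.21102523]), np.float64(358.7652500780349))
corner fit [ 0.50216653 -0.23376152  0.12624427 -0.14210676  0.24291179] 2.585817149031082 [ 0.1 -0.5  1.   0.3  0.1  0.   0.1  0.1  0.9  0.6 -0.6 -0.7 -0.8 -1.
  0.4 -0.1]
win [ 0.50369925 -0.23360666  0.13036636 -0.18075862  0.30555664] 2671.3635709096216
win [ 0.50369925 -0.23360666  0.13036636 -0.18075862  0.30555664] 3488.1339957764376
```

View pics/fit0.png

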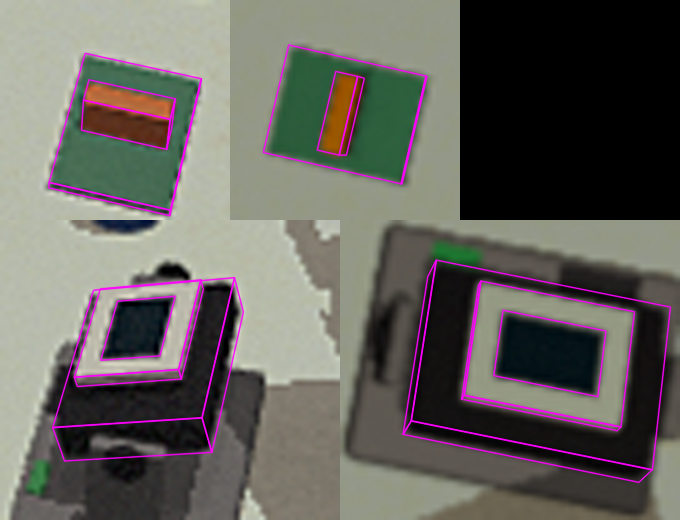

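```bash
cat > b.py <<'E'
import fit
from fit import *
exec(open('a.py').read().split("# window")[0].split("p0=list")[0].replace("from fit import *",""))
RT={"side":(256,240,52,52),"top":(180,196,48,46)};RW={"side":(258,115,60,62),"top":(302,204,60,52)}
e=np.load("est.npy")
base=fit.proj
off={"side":np.zeros(2),"top":np.zeros(2)}
fit.proj=lambda n,P:base(n,P)+off[n]
C=np.array([[.035,.045,0],[.035,-.045,0],[-.035,-.045,0],[-.035,.045,0]])
M={}
for n in I:
    x0,y0,w,h=RW[n];Rm,t0=Twin(e[3:]);k=np.zeros((h,w),np.uint8)
    c=base(n,C@Rm.T+t0)-[x0,y0];cv2.fillPoly(k,[np.round(c).astype(np.int32)],1);M[n]=cv2.dilate(k,np.ones((5,5))).ravel()>0
def f(p):
    off["side"]=p[8:10];off["top"]=p[10:12]
    r=[resid(n,I[n],tilequads(n,Ttile(p[:3])),RT[n]) for n in I]+[resid(n,I[n],readquads(n,Twin(p[3:8])),RW[n],M[n]) for n in I]
    return np.concatenate(r+[p[8:12]/.6*10])
p,c=opt(f,np.r_[e,0,0,0,0],[np.r_[.002,.002,.02,.002,.002,.002,.02,.02,.4,.4,.4,.4],np.r_[.001,.001,.01,.001,.001,.001,.01,.01,.2,.2,.2,.2]])
print(p.round(4),c); np.save("est2.npy",p)
for dt in(-.06,-.04,-.02,0,.02,.04,.06):
    q=p.copy();q[7]+=dt
    # reopt others w/ tilt fixed
    g=lambda u:f(np.r_[u[:7],q[7],u[7:]])
    r=opt(g,np.delete(q,7),[np.r_[.001,.001,.01,.001,.001,.001,.01,.2,.2,.2,.2]]);print(q[7].round(3),r[1].round(1),r[0][3:7].round(4))
E
python3 b.py
cat > go.py <<'E'
import sys,numpy as np
from rig import bot
# usage go.py x y z yawdeg(of tool x axis)
def delta(tgt,yaw=None):
    s=bot.read_state();Rm=s["tcp_rot"];d=Rm.T@(np.array(tgt)-s["position"])*100
    y=np.degrees(np.arctan2(Rm[1,0],Rm[0,0]))
    tw=None if yaw is None else -((yaw-y+180)%360-180)
    print("t",s["time_s"],"pos",s["position"].round(4),"yaw",y.round(2),"z",Rm[:,2].round(4),"F",s["force"].round(2),"M",s["moment"].round(3),"open",round(s["opening"],4),"q6",s["joint_positions"].round(1))
    print("dx dy dz cm",d.round(2),"twist",tw)
if __name__=="__main__":
    a=[float(v) for v in sys.argv[1:]];delta(a[:3],a[3] if len(a)>3 else None)
E
```

```text
campos [0.57051189 0.82936332 1.06339535] [ 0.50316023 -0.02039429  1.36925664]
[ 0.527   0.171  -0.2101  0.5042 -0.2327  0.1338 -0.1825  0.3029 -0.0751
  0.6743  0.0582  0.2899] 4986.554558658757
0.243 5443.7 [ 0.5039 -0.2331  0.1349 -0.1821]
0.263 5220.7 [ 0.5043 -0.2327  0.134  -0.1787]
0.283 5101.8 [ 0.5041 -0.2326  0.1341 -0.1817]
0.303 4986.6 [ 0.5042 -0.2327  0.1338 -0.1825]
0.323 5084.3 [ 0.5044 -0.2326  0.1341 -0.1833]
0.343 5219.0 [ 0.5041 -0.2332  0.1354 -0.1841]
0.363 5468.7 [ 0.5046 -0.2331  0.1349 -0.186 ]
```

```bash
python3 go.py 0.527 0.171 0.2 -102
```

```text
t 0.1 pos [ 0.2665 -0.5646  0.2217] yaw -64.75 z [-5.0e-04  1.9e-03 -1.0e+00] F [ 0.42  0.4  -0.33] M [0.004 0.052 0.02 ] open 0.9953 q6 [-75.   30.3  82.1  -0.   67.7 -10.2]
dx dy dz cm [-55.42 -54.94   2.29] twist 37.25161609991545
```

>>> {"api": "arm_command", "payload": {
  "plan": [
    {"claw":1,"dx":-55.4,"dy":-54.9,"dz":1.3,"twist":37},
    {"claw":1,"dx":-55.4,"dy":-54.9,"dz":1.3,"twist":37},
    {"claw":1,"dx":-55.4,"dy":-54.9,"dz":1.3,"twist":37},
    {"claw":1,"dx":-55.4,"dy":-54.9,"dz":1.3,"twist":37},
    {"claw":1,"dx":-55.4,"dy":-54.9,"dz":1.3,"twist":37},
    {"claw":1,"dx":-55.4,"dy":-54.9,"dz":1.3,"twist":37},
    {"claw":1,"dx":-55.4,"dy":-54.9,"dz":1.3,"twist":37},
    {"claw":1,"dx":-55.4,"dy":-54.9,"dz":1.3,"twist":37}
  ]
}}

```text
time_s: 0.77
position: [0.3775, -0.2495, 0.217]
tcp_rot: [[-0.204, -0.979, -0.001], [-0.979, 0.204, 0.002], [-0.002, 0.001, -1.0]]
force: [-0.2, -0.4, -0.5]
opening: 1.002
```

```bash
python3 go.py 0.527 0.171 0.15 -102
```

```text
t 0.7667 pos [ 0.3775 -0.2495  0.217 ] yaw -101.79 z [-8.0e-04  2.4e-03 -1.0e+00] F [-0.18 -0.42 -0.48] M [ 0.044  0.001 -0.018] open 1.0019 q6 [-4.770e+01  1.750e+01  1.062e+02  1.000e-01  5.640e+01  5.400e+01]
dx dy dz cm [-44.2   -6.05   6.78] twist 0.21134061008115168
```

>>> {"api": "arm_command", "payload": {
  "plan": [
    {"claw":1,"dx":-44.2,"dy":-6,"dz":2.5,"twist":0},
    {"claw":1,"dx":-44.2,"dy":-6,"dz":2.5,"twist":0},
    {"claw":1,"dx":-44.2,"dy":-6,"dz":2.5,"twist":0},
    {"claw":1,"dx":-44.2,"dy":-6,"dz":2.5,"twist":0},
    {"claw":1,"dx":-44.2,"dy":-6,"dz":2.5,"twist":0},
    {"claw":1,"dx":-44.2,"dy":-6,"dz":2.5,"twist":0},
    {"claw":1,"dx":-44.2,"dy":-6,"dz":2.5,"twist":0},
    {"claw":1,"dx":-44.2,"dy":-6,"dz":2.5,"twist":0}
  ]
}}

```text
time_s: 1.43
position: [0.4882, 0.0645, 0.1988]
tcp_rot: [[-0.204, -0.979, -0.001], [-0.979, 0.204, 0.002], [-0.002, 0.002, -1.0]]
force: [0.2, -1.2, 0.2]
opening: 0.999
```

```bash
python3 go.py 0.527 0.171 0.08 -102
```

```text
t 1.4333 pos [0.4882 0.0645 0.1988] yaw -101.78 z [-0.0013  0.0023 -1.    ] F [ 0.23 -1.22  0.18] M [ 0.024 -0.072 -0.014] open 0.9985 q6 [ -5.6  22.  102.2   0.2  55.8  96.1]
dx dy dz cm [-11.19  -1.64  11.9 ] twist 0.22163212336766946
```

>>> {"api": "arm_command", "payload": {
  "plan": [
    {"claw":1,"dx":-11.2,"dy":-1.6,"dz":6,"twist":0.2},
    {"claw":1,"dx":-11.2,"dy":-1.6,"dz":9,"twist":0.2},
    {"claw":1,"dx":-11.2,"dy":-1.6,"dz":11.9,"twist":0.2},
    {"claw":1,"dx":-11.2,"dy":-1.6,"dz":11.9,"twist":0.2},
    {"claw":1,"dx":-11.2,"dy":-1.6,"dz":11.9,"twist":0.2},
    {"claw":1,"dx":-11.2,"dy":-1.6,"dz":11.9,"twist":0.2},
    {"claw":1,"dx":-11.2,"dy":-1.6,"dz":11.9,"twist":0.2}
  ]
}}

```text
time_s: 2.02
position: [0.5265, 0.1708, 0.0803]
tcp_rot: [[-0.207, -0.978, -0.002], [-0.978, 0.207, 0.002], [-0.002, 0.002, -1.0]]
force: [0.7, -0.3, -0.0]
opening: 1.002
```

```bash
python3 go.py 0.527 0.171 0.012 -102; python3 - <<'E'
from fit import *
s=bot.capture("side")[:,:,::-1].copy();t=bot.capture("top")[:,:,::-1].copy()
st=bot.read_state();p=st["position"]
P=np.array([p,p+[0,0,-.07]])
o=[]
for n,im in(("side",s),("top",t)):
    c=proj(n,[p])[0];x0,y0=int(c[0])-32,int(c[1])-40
    k=6;d=cv2.resize(im[y0:y0+65,x0:x0+65],None,fx=k,fy=k,interpolation=cv2.INTER_CUBIC)
    for q in P: 
        u=(proj(n,[q])[0]-[x0,y0]+.5)*k;cv2.circle(d,tuple(int(v) for v in u),3,(255,0,255),-1)
    o.append(d)
cv2.imwrite("pics/hover.png",np.hstack(o))
E
```

```text
t 2.0167 pos [0.5265 0.1708 0.0803] yaw -101.95 z [-0.0017  0.0019 -1.    ] F [ 0.68 -0.28 -0.04] M [-0.012  0.062  0.015] open 1.0018 q6 [  6.3  36.6  99.1   0.2  44.3 108.2]
dx dy dz cm [-0.02 -0.06  6.83] twist 0.04669806453100023
```

View pics/hover.png

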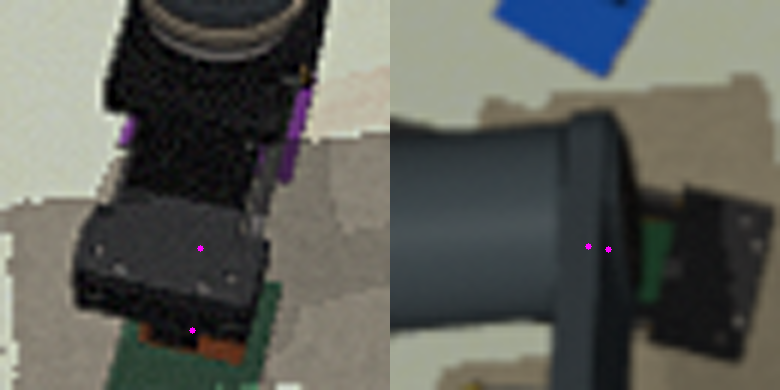

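>>> {"api": "arm_command", "payload": {
  "plan": [
    {"claw":1,"dx":0,"dy":-0.05,"dz":3},
    {"claw":1,"dx":0,"dy":-0.05,"dz":5},
    {"claw":1,"dx":0,"dy":-0.05,"dz":6},
    {"claw":1,"dx":0,"dy":-0.05,"dz":6.8},
    {"claw":1,"dx":0,"dy":-0.05,"dz":6.8},
    {"claw":1,"dx":0,"dy":-0.05,"dz":6.8}
  ]
}}

```text
$.plan[0]: bad value
```

>>> {"api": "arm_command", "payload": {
  "plan": [
    {"claw":0.5},
    {"claw":0.2},
    {"claw":0},
    {"claw":0},
    {"claw":0},
    {"claw":0},
    {"claw":0},
    {"claw":0}
  ]
}}

```text
$.plan[0]: bad value
```

```bash
python3 go.py 0.527 0.171 0.15 -102
```

```text
t 2.1167 pos [0.5276 0.1702 0.0821] yaw -102.04 z [ 0.0021  0.0025 -1.    ] F [ 0.09  0.5  -0.03] M [ 0.039 -0.009  0.015] open 1.001 q6 [  6.3  36.5  99.1   0.2  44.3 108.2]
dx dy dz cm [-0.08  0.07 -6.79] twist -0.04345497448343849
```

>>> {"api": "arm_command", "payload": {
  "plan": [
    {"claw":1,"dx":0,"dy":0,"dz":3,"twist":0},
    {"claw":1,"dx":0,"dy":0,"dz":5,"twist":0},
    {"claw":1,"dx":0,"dy":0,"dz":6,"twist":0},
    {"claw":1,"dx":0,"dy":0,"dz":6.9,"twist":0},
    {"claw":1,"dx":0,"dy":0,"dz":6.9,"twist":0},
    {"claw":1,"dx":0,"dy":0,"dz":6.9,"twist":0}
  ]
}}

```text
time_s: 2.62
position: [0.5284, 0.17, 0.0139]
tcp_rot: [[-0.209, -0.978, 0.003], [-0.978, 0.209, 0.003], [-0.003, -0.003, -1.0]]
force: [0.9, 1.0, 1.0]
opening: 1.002
```

```bash
python3 go.py 0.527 0.171 0.012 -102
```

```text
t 2.6167 pos [0.5284 0.17   0.0139] yaw -102.08 z [ 0.0033  0.0026 -1.    ] F [0.87 0.97 1.02] M [ 0.005  0.071 -0.003] open 1.0019 q6 [  6.2  43.2 100.5   0.2  36.1 108.1]
dx dy dz cm [-0.06  0.16  0.19] twist -0.08302247231881665
```

>>> {"api": "arm_command", "payload": {
  "plan": [
    {"claw":0.6,"dx":0,"dy":0.1,"dz":0.15,"twist":0},
    {"claw":0.3,"dx":0,"dy":0.1,"dz":0.15,"twist":0},
    {"claw":0,"dx":0,"dy":0.1,"dz":0.15,"twist":0},
    {"claw":0,"dx":0,"dy":0.1,"dz":0.15,"twist":0},
    {"claw":0,"dx":0,"dy":0.1,"dz":0.15,"twist":0},
    {"claw":0,"dx":0,"dy":0.1,"dz":0.15,"twist":0},
    {"claw":0,"dx":0,"dy":0.1,"dz":0.15,"twist":0},
    {"claw":0,"dx":0,"dy":0.1,"dz":0.15,"twist":0}
  ]
}}

```text
time_s: 3.28
position: [0.5274, 0.1703, 0.0124]
tcp_rot: [[-0.209, -0.978, 0.003], [-0.978, 0.209, 0.003], [-0.003, -0.003, -1.0]]
force: [-0.5, -0.1, -0.2]
opening: 0.479
```

```bash
python3 go.py 0.527 0.171 0.2 -102
```

```text
t 3.2833 pos [0.5274 0.1703 0.0124] yaw -102.08 z [ 0.0034  0.0026 -1.    ] F [-0.52 -0.1  -0.15] M [0.043 0.018 0.013] open 0.4787 q6 [  6.3  43.4 100.6   0.2  35.8 108.2]
dx dy dz cm [ -0.12   0.   -18.76] twist -0.07635919138238023
```

>>> {"api": "arm_command", "payload": {
  "plan": [
    {"claw":0,"dx":0,"dy":0,"dz":0,"twist":0},
    {"claw":0,"dx":0,"dy":0,"dz":0,"twist":0},
    {"claw":0,"dx":0,"dy":0,"dz":0,"twist":0},
    {"claw":0,"dx":0,"dy":0,"dz":0,"twist":0},
    {"claw":0,"dx":0,"dy":0,"dz":0,"twist":0},
    {"claw":0,"dx":0,"dy":0,"dz":0,"twist":0},
    {"claw":0,"dx":0,"dy":0,"dz":0,"twist":0}
  ]
}}

```text
time_s: 3.87
position: [0.5274, 0.1703, 0.0124]
tcp_rot: [[-0.209, -0.978, 0.003], [-0.978, 0.209, 0.003], [-0.003, -0.003, -1.0]]
force: [0.7, -0.0, 0.2]
opening: 0.161
```

```bash
python3 go.py 0.527 0.171 0.2 -102
```

```text
t 3.8667 pos [0.5274 0.1703 0.0124] yaw -102.08 z [ 0.0034  0.0026 -1.    ] F [ 0.74 -0.03  0.19] M [-0.015  0.041  0.056] open 0.1607 q6 [  6.3  43.4 100.6   0.2  35.8 108.2]
dx dy dz cm [ -0.12   0.   -18.76] twist -0.08041716049731917
```

Gripped at an opening of 0.161, which is the 14 mm rib width. Lifting now.

>>> {"api": "arm_command", "payload": {
  "plan": [
    {"claw":0,"dx":0,"dy":0,"dz":-2,"twist":0},
    {"claw":0,"dx":0,"dy":0,"dz":-5,"twist":0},
    {"claw":0,"dx":0,"dy":0,"dz":-8,"twist":0},
    {"claw":0,"dx":0,"dy":0,"dz":-11,"twist":0},
    {"claw":0,"dx":0,"dy":0,"dz":-15,"twist":0},
    {"claw":0,"dx":0,"dy":0,"dz":-18.8,"twist":0},
    {"claw":0,"dx":0,"dy":0,"dz":-18.8,"twist":0}
  ]
}}

```text
time_s: 4.45
position: [0.5316, 0.1705, 0.2079]
tcp_rot: [[-0.209, -0.978, 0.019], [-0.978, 0.209, 0.004], [-0.008, -0.017, -1.0]]
force: [1.9, 0.4, 0.2]
opening: 0.156
```

```bash
python3 go.py 0.504 -0.233 0.21 -100.5; python3 - <<'E'
from fit import *
s=bot.capture("side")[:,:,::-1].copy();t=bot.capture("top")[:,:,::-1].copy()
p=bot.read_state()["position"]
o=[]
for n,im in(("side",s),("top",t)):
    c=proj(n,[p])[0];x0,y0=int(c[0])-32,int(c[1])-32
    d=cv2.resize(im[y0:y0+65,x0:x0+65],None,fx=6,fy=6,interpolation=cv2.INTER_CUBIC)
    o.append(d)
cv2.imwrite("pics/lift.png",np.hstack(o))
E
```

```text
t 4.45 pos [0.5316 0.1705 0.2079] yaw -102.06 z [ 0.0188  0.0043 -0.9998] F [1.89 0.41 0.22] M [ 0.055 -0.097 -0.008] open 0.1563 q6 [6.200e+00 2.570e+01 9.350e+01 1.000e-01 5.970e+01 1.082e+02]
dx dy dz cm [40.04 -5.74 -0.44] twist -1.5572982327792602
```

View pics/lift.png

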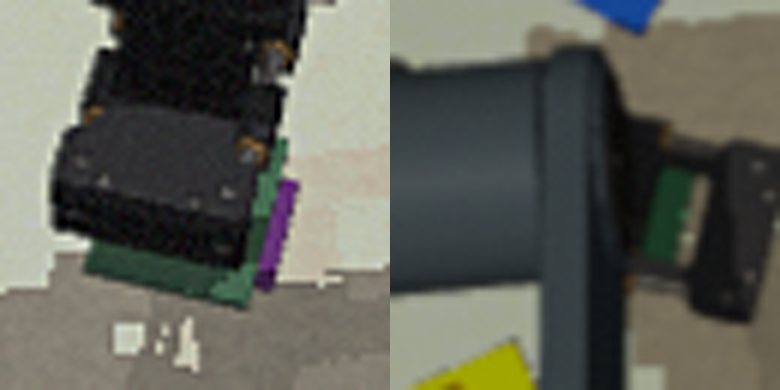

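>>> {"api": "arm_command", "payload": {
  "plan": [
    {"claw":0,"dx":20,"dy":-1,"dz":-1.5,"twist":-1.6},
    {"claw":0,"dx":20,"dy":-1,"dz":-1.5,"twist":-1.6},
    {"claw":0,"dx":20,"dy":-1,"dz":-1.5,"twist":-1.6},
    {"claw":0,"dx":20,"dy":-1,"dz":-1.5,"twist":-1.6},
    {"claw":0,"dx":20,"dy":-1,"dz":-1.5,"twist":-1.6},
    {"claw":0,"dx":20,"dy":-1,"dz":-1.5,"twist":-1.6},
    {"claw":0,"dx":20,"dy":-1,"dz":-1.5,"twist":-1.6},
    {"claw":0,"dx":20,"dy":-1,"dz":-1.5,"twist":-1.6}
  ]
}}

```text
time_s: 5.22
position: [0.4942, -0.0272, 0.2147]
tcp_rot: [[-0.183, -0.983, 0.004], [-0.983, 0.183, 0.005], [-0.005, -0.003, -1.0]]
force: [0.2, 1.9, -1.1]
opening: 0.162
```

```bash
python3 go.py 0.504 -0.233 0.22 -100.5
```

```text
t 5.2167 pos [ 0.4942 -0.0272  0.2147] yaw -100.53 z [ 0.0036  0.0047 -1.    ] F [ 0.17  1.89 -1.1 ] M [ 0.057 -0.013  0.009] open 0.1615 q6 [-16.3  20.8 101.1   0.4  58.   84. ]
dx dy dz cm [20.05 -4.73 -0.62] twist -0.026904291779260348
```

>>> {"api": "arm_command", "payload": {
  "plan": [
    {"claw":0,"dx":20.1,"dy":-5.6,"dz":0,"twist":0},
    {"claw":0,"dx":20.1,"dy":-5.6,"dz":0,"twist":0},
    {"claw":0,"dx":20.1,"dy":-5.6,"dz":0,"twist":0},
    {"claw":0,"dx":20.1,"dy":-5.6,"dz":0,"twist":0},
    {"claw":0,"dx":20.1,"dy":-5.6,"dz":1,"twist":0},
    {"claw":0,"dx":20.1,"dy":-5.6,"dz":2.5,"twist":0},
    {"claw":0,"dx":20.1,"dy":-5.6,"dz":2.5,"twist":0},
    {"claw":0,"dx":20.1,"dy":-5.6,"dz":2.5,"twist":0}
  ]
}}

```text
time_s: 5.88
position: [0.5116, -0.2323, 0.1869]
tcp_rot: [[-0.181, -0.983, -0.001], [-0.983, 0.181, 0.009], [-0.009, 0.002, -1.0]]
force: [0.7, 1.3, -0.5]
opening: 0.158
```

```bash
python3 go.py 0.5134 -0.2344 0.17 -100.5;  cat > look.py <<'E'
import sys
from fit import *
s=bot.capture("side")[:,:,::-1].copy();t=bot.capture("top")[:,:,::-1].copy()
cv2.imwrite(f"pics/{sys.argv[1]}_s.png",s);cv2.imwrite(f"pics/{sys.argv[1]}_t.png",t)
o=[]
for n,im in(("side",s),("top",t)):
    c=proj(n,[[.505,-.233,.15]])[0];x0,y0=int(c[0])-33,int(c[1])-33
    o.append(cv2.resize(im[y0:y0+66,x0:x0+66],None,fx=6,fy=6,interpolation=cv2.INTER_CUBIC))
cv2.imwrite(f"pics/{sys.argv[1]}.png",np.hstack(o))
E
python3 look.py hov1
```

```text
t 5.8833 pos [ 0.5116 -0.2323  0.1869] yaw -100.45 z [-9.0e-04  8.9e-03 -1.0e+00] F [ 0.71  1.31 -0.53] M [ 0.014 -0.001 -0.029] open 0.1584 q6 [-36.   28.1  93.2   0.4  59.1  64.2]
dx dy dz cm [ 0.18 -0.22  1.69] twist 0.05192658752307011
```

View pics/hov1.png

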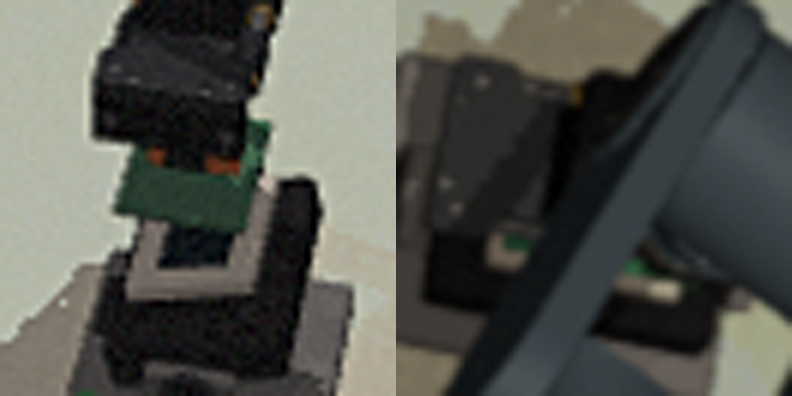

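>>> {"api": "arm_command", "payload": {
  "plan": [
    {"claw":0,"dx":0.2,"dy":-0.2,"dz":1.5,"twist":0},
    {"claw":0,"dx":0.2,"dy":-0.2,"dz":2.5,"twist":0},
    {"claw":0,"dx":0.2,"dy":-0.2,"dz":2.9,"twist":0},
    {"claw":0,"dx":0.2,"dy":-0.2,"dz":2.9,"twist":0},
    {"claw":0,"dx":0.2,"dy":-0.2,"dz":2.9,"twist":0}
  ]
}}

```text
time_s: 6.4
position: [0.5143, -0.2339, 0.1597]
tcp_rot: [[-0.179, -0.984, 0.002], [-0.984, 0.179, 0.006], [-0.007, -0.001, -1.0]]
force: [-0.2, -0.3, -1.3]
opening: 0.155
```

```bash
python3 go.py 0.5134 -0.2344 0.1448 -100.5; python3 look.py c1
```

```text
t 6.4 pos [ 0.5143 -0.2339  0.1597] yaw -100.32 z [ 0.002   0.0064 -1.    ] F [-0.2  -0.28 -1.27] M [ 0.022  0.019 -0.004] open 0.1551 q6 [-36.   30.3  94.3   0.4  55.5  64.1]
dx dy dz cm [0.07 0.08 1.49] twist 0.18212805617878303
```

View pics/c1.png

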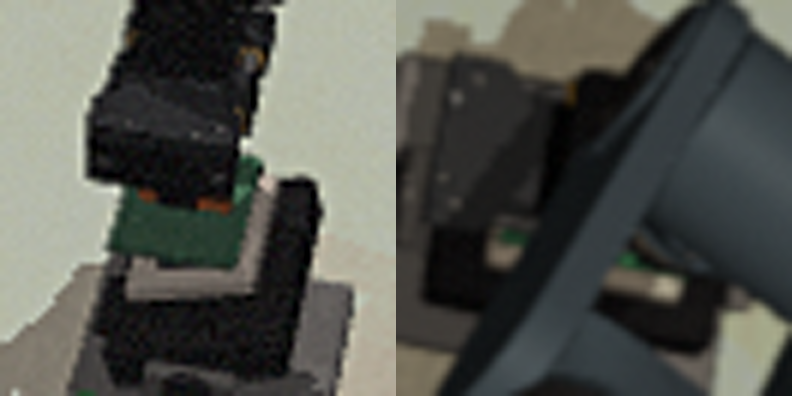

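>>> {"api": "arm_command", "payload": {
  "plan": [
    {"claw":0,"dx":0,"dy":0,"dz":0.2,"twist":0},
    {"claw":0,"dx":0,"dy":0,"dz":0.4,"twist":0},
    {"claw":0,"dx":0,"dy":0,"dz":0.5,"twist":0},
    {"claw":0,"dx":0,"dy":0,"dz":0.5,"twist":0}
  ]
}}

```text
time_s: 6.83
position: [0.5145, -0.2345, 0.155]
tcp_rot: [[-0.18, -0.984, 0.003], [-0.984, 0.18, 0.006], [-0.006, -0.002, -1.0]]
force: [-0.1, -0.3, -1.2]
opening: 0.158
```

>>> {"api": "arm_command", "payload": {
  "plan": [
    {"claw":0,"dx":0,"dy":0,"dz":0.2,"twist":0},
    {"claw":0,"dx":0,"dy":0,"dz":0.2,"twist":0},
    {"claw":0,"dx":0,"dy":0,"dz":0.2,"twist":0}
  ]
}}

```text
time_s: 7.08
position: [0.5147, -0.2348, 0.1533]
tcp_rot: [[-0.18, -0.984, 0.003], [-0.984, 0.18, 0.005], [-0.006, -0.002, -1.0]]
force: [1.0, -0.4, 1.0]
opening: 0.158
```

>>> {"api": "arm_command", "payload": {
  "plan": [
    {"claw":0,"dx":0,"dy":0,"dz":0.2,"twist":0},
    {"claw":0,"dx":0,"dy":0,"dz":0.2,"twist":0},
    {"claw":0,"dx":0,"dy":0,"dz":0.2,"twist":0}
  ]
}}

```text
time_s: 7.33
position: [0.5149, -0.235, 0.1515]
tcp_rot: [[-0.18, -0.984, 0.004], [-0.984, 0.18, 0.005], [-0.005, -0.003, -1.0]]
force: [-0.6, -0.4, 2.6]
opening: 0.161
```

```bash
python3 go.py 0.5134 -0.2344 0.1448 -100.5; python3 look.py c2
```

```text
t 7.3333 pos [ 0.5149 -0.235   0.1515] yaw -100.35 z [ 0.0038  0.0048 -1.    ] F [-0.57 -0.39  2.63] M [-0.007  0.165  0.019] open 0.1613 q6 [-36.   31.   94.7   0.4  54.3  64.1]
dx dy dz cm [-0.03  0.16  0.67] twist 0.14721736346010061
```

View pics/c2.png

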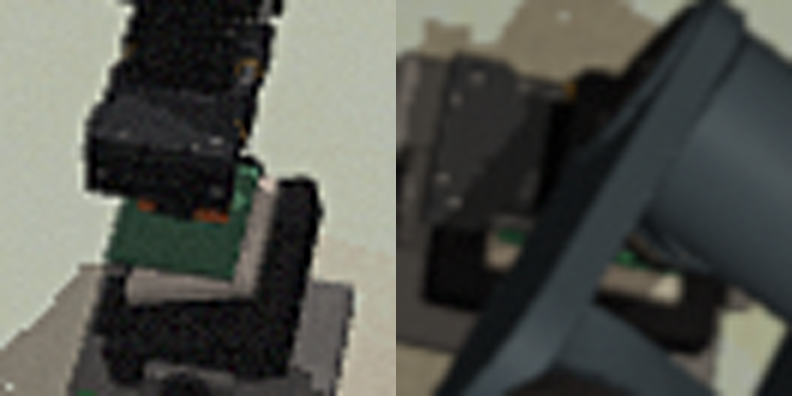

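>>> {"api": "arm_command", "payload": {
  "plan": [
    {"claw":0,"dx":0,"dy":0.1,"dz":0.2,"twist":0},
    {"claw":0,"dx":0,"dy":0.1,"dz":0.2,"twist":0},
    {"claw":0,"dx":0,"dy":0.1,"dz":0.2,"twist":0}
  ]
}}

```text
time_s: 7.68
position: [0.5144, -0.2349, 0.1497]
tcp_rot: [[-0.18, -0.984, 0.005], [-0.984, 0.18, 0.004], [-0.005, -0.004, -1.0]]
force: [0.1, 1.0, 4.2]
opening: 0.157
```

>>> {"api": "arm_command", "payload": {
  "plan": [
    {"claw":0,"dx":0,"dy":0,"dz":0.2,"twist":0},
    {"claw":0,"dx":0,"dy":0,"dz":0.2,"twist":0},
    {"claw":0,"dx":0,"dy":0,"dz":0.2,"twist":0}
  ]
}}

```text
time_s: 7.93
position: [0.5143, -0.235, 0.1477]
tcp_rot: [[-0.18, -0.984, 0.005], [-0.984, 0.18, 0.004], [-0.005, -0.004, -1.0]]
force: [0.9, -0.2, 4.2]
opening: 0.157
```

```bash
python3 go.py 0.5134 -0.2344 0.1448 -100.5; python3 look.py c3
```

```text
t 7.9333 pos [ 0.5143 -0.235   0.1477] yaw -100.36 z [ 0.0046  0.0044 -1.    ] F [ 0.89 -0.21  4.18] M [-0.019  0.251 -0.   ] open 0.1569 q6 [-36.1  31.3  95.    0.4  53.7  64. ]
dx dy dz cm [-0.04  0.1   0.29] twist 0.14391192318839785
```

View pics/c3.png

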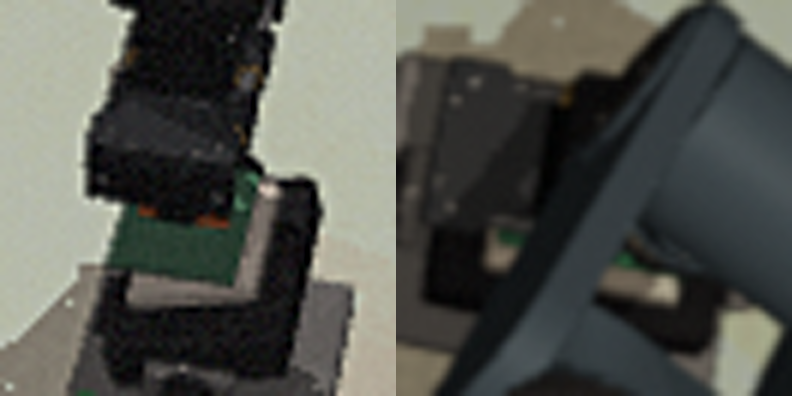

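>>> {"api": "arm_command", "payload": {
  "plan": [
    {"claw":0.14,"dx":0,"dy":0.1,"dz":0,"twist":0},
    {"claw":0.14,"dx":0,"dy":0.1,"dz":0,"twist":0}
  ]
}}

```text
time_s: 8.2
position: [0.5142, -0.235, 0.148]
tcp_rot: [[-0.18, -0.984, 0.007], [-0.984, 0.18, 0.004], [-0.005, -0.006, -1.0]]
force: [2.0, -0.3, 3.6]
opening: 0.161
```

```bash
python3 go.py 0.5134 -0.2344 0.1448 -100.5
```

```text
t 8.2 pos [ 0.5142 -0.235   0.148 ] yaw -100.38 z [ 0.0069  0.0038 -1.    ] F [ 2.02 -0.28  3.55] M [ 0.119 -0.302 -0.027] open 0.1606 q6 [-36.1  31.2  95.1   0.5  53.5  64. ]
dx dy dz cm [-0.04  0.09  0.32] twist 0.11996314353595494
```

>>> {"api": "arm_command", "payload": {
  "plan": [
    {"claw":0.155,"dx":0,"dy":0,"dz":0,"twist":0},
    {"claw":0.155,"dx":0,"dy":0,"dz":0,"twist":0}
  ]
}}

```text
time_s: 8.37
position: [0.5142, -0.235, 0.1481]
tcp_rot: [[-0.18, -0.984, 0.007], [-0.984, 0.18, 0.004], [-0.005, -0.006, -1.0]]
force: [1.2, -0.5, 4.8]
opening: 0.163
```

```bash
python3 go.py 0.5134 -0.2344 0.1448 -100.5; python3 look.py c4
```

```text
t 8.3667 pos [ 0.5142 -0.235   0.1481] yaw -100.38 z [ 0.007   0.0037 -1.    ] F [ 1.2  -0.47  4.79] M [ 0.028 -0.045  0.068] open 0.1631 q6 [-36.1  31.2  95.1   0.5  53.5  64. ]
dx dy dz cm [-0.04  0.09  0.33] twist 0.119108618506516
```

View pics/c4.png

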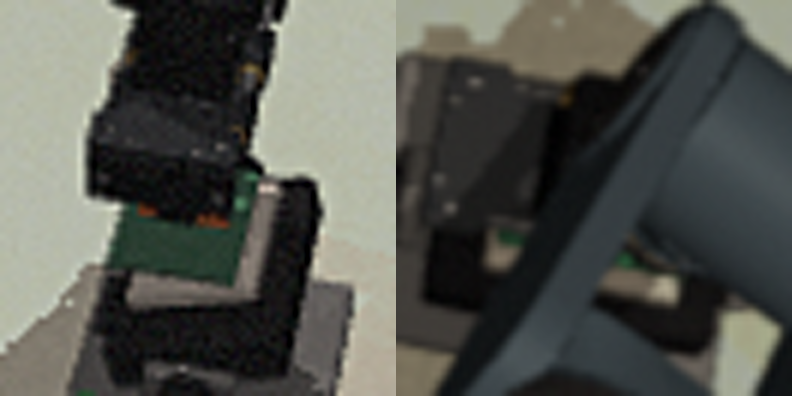

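```bash
cat > tp.py <<'E'
import sys,fit
from fit import *
p=np.load("est2.npy");base=proj
fit.proj=lambda n,P:base(n,P)+p[8:10] if n=="side" else base(n,P)+p[10:12]
def tileT(tcp,q):  # q pitch, slide, (h)
    yaw=p[6]; Rm=R.from_euler('ZY',[yaw,q[0]]).as_matrix()
    g=np.array(tcp)+[0,0,.019]
    return Rm,g-Rm@np.array([q[1],q[3],.0314+q[4]])
def quads(tcp,q):
    Rm,t0=Twin(p[3:8]);W=(Rm,t0-Rm[:,2]*q[2])
    hd=vis("side",faces((Rm,t0),(-.05,-.07,-.05),(.05,.07,-.02)))
    pl=vis("side",faces(W,(-.035,-.045,-.008),(.035,.045,0)))
    g=np.array([[-.02,-.03,0],[.02,-.03,0],[.02,.03,0],[-.02,.03,0]])@Rm.T+W[1]
    T=tileT(tcp,q);tl=vis("side",faces(T,(-.035,-.045,0),(.035,.045,.006)))
    return hd+pl+[g]+tl
def run(name,tcp,ycut,free=(0,1,2,3),q0=(0,0,0,0,0),skiprows=None):
    im=cv2.imread(f"pics/{name}_s.png")
    c=base("side",[[.505,-.233,.15]])[0];x0,y0=int(c[0])-33,int(c[1])-33
    roi=(x0+14,y0+ycut,40,56-ycut)
    # mask: near plate/tile only
    free=list(free);sc=np.array([.02,.001,.001,.001,.001])
    best=None
    for pit in np.arange(0,.4,.05):
        q=np.array(q0,float);q[0]=pit
        def f(u):
            z=q.copy();z[free]=u
            return np.r_[resid("side",im,quads(tcp,z),roi),(z[1:4]-np.array(q0)[1:4])/.003*5]
        r=opt(f,q[free],[sc[free]*2,sc[free]])
        if best is None or r[1]<best[1]: best=r
    z=np.array(q0,float);z[free]=best[0];print(name,"pitch,slide,press,yoff,h",z.round(4),best[1].round(1))
    d=draw("side",im,quads(tcp,z),f"pics/{name}_fit.png",(x0,y0,66,66),8)
    return z
if __name__=="__main__":
    run("c1",(.5143,-.2339,.1597),40)
    run("c4",(.5142,-.235,.148),39)
E
python3 tp.py
```

```text
c1 pitch,slide,press,yoff,h [ 0.0028  0.0024 -0.0003  0.003   0.    ] 1830.6
c4 pitch,slide,press,yoff,h [0.0224 0.0013 0.0046 0.0023 0.    ] 1907.6
```

View pics/c4_fit.png

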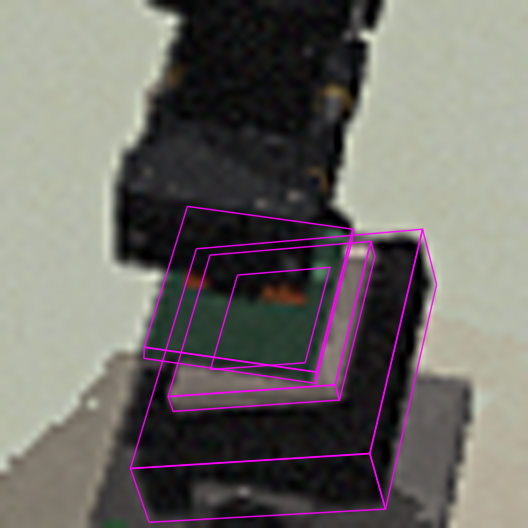

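>>> {"api": "arm_command", "payload": {
  "plan": [
    {"claw":0.165,"dx":0,"dy":0,"dz":0,"twist":0},
    {"claw":0.165,"dx":0,"dy":0,"dz":0,"twist":0}
  ]
}}

```text
time_s: 8.63
position: [0.5134, -0.2346, 0.1473]
tcp_rot: [[-0.18, -0.984, 0.005], [-0.984, 0.18, 0.005], [-0.006, -0.004, -1.0]]
force: [0.3, 0.3, 0.9]
opening: 0.163
```

```bash
python3 go.py 0.5134 -0.2344 0.1448 -100.5; python3 look.py c5; python3 -c "
import tp;tp.run('c5',(.5142,-.235,.148),39)"
```

```text
t 8.6333 pos [ 0.5134 -0.2346  0.1473] yaw -100.38 z [ 0.005   0.0048 -1.    ] F [0.32 0.28 0.88] M [-0.018  0.02  -0.026] open 0.1635 q6 [-36.1  31.2  95.1   0.5  53.6  64. ]
dx dy dz cm [-0.02  0.    0.25] twist 0.12478560869314492
c5 pitch,slide,press,yoff,h [ 0.3016 -0.0046 -0.0005 -0.0021  0.    ] 2067.1
```

View pics/c5.png

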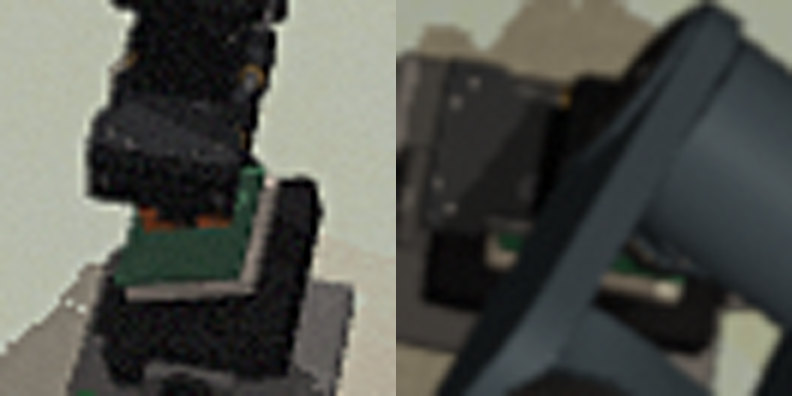

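The tile has dropped flush (pitch 0.30, matching the window tilt of 0.303). I'll regrip at once, before it can slide.

>>> {"api": "arm_command", "payload": {
  "plan": [
    {"claw":0,"dx":0,"dy":0,"dz":0,"twist":0},
    {"claw":0,"dx":0,"dy":0,"dz":0,"twist":0},
    {"claw":0,"dx":0,"dy":0,"dz":0,"twist":0}
  ]
}}

```text
time_s: 8.98
position: [0.5133, -0.2347, 0.1473]
tcp_rot: [[-0.18, -0.984, 0.005], [-0.984, 0.18, 0.005], [-0.006, -0.004, -1.0]]
force: [-0.5, -1.1, 1.7]
opening: 0.16
```

```bash
python3 go.py 0.5134 -0.2344 0.1448 -100.5; python3 look.py c6; python3 -c "
import tp;tp.run('c6',(.5134,-.2346,.1475),39)
tp.run('c6',(.5134,-.2346,.1475),39,free=(0,1,3,4))"
```

```text
t 8.9833 pos [ 0.5133 -0.2347  0.1473] yaw -100.38 z [ 0.0049  0.0048 -1.    ] F [-0.53 -1.09  1.7 ] M [-0.017 -0.059  0.049] open 0.1599 q6 [-36.1  31.2  95.1   0.5  53.6  64. ]
dx dy dz cm [-0.03 -0.    0.25] twist 0.12413573127264499
c6 pitch,slide,press,yoff,h [ 0.2948 -0.0053 -0.0003 -0.001   0.    ] 2064.8
c6 pitch,slide,press,yoff,h [ 0.2894 -0.0042  0.     -0.0037 -0.0023] 2067.6
```

View pics/c6_fit.png

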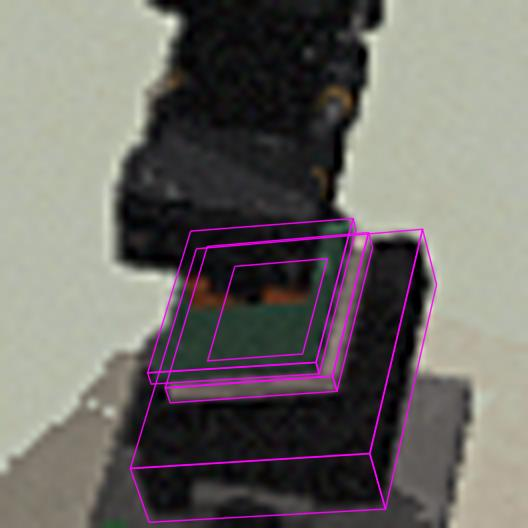

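```bash
cat > ft.py <<'E'
import sys,fit
from tp import *
def qd(q): # u,v,yaw,press,dpitch
    Rm,t0=Twin(p[3:8]);t1=t0-Rm[:,2]*q[3];W=(Rm,t1)
    hd=vis("side",faces((Rm,t0),(-.05,-.07,-.05),(.05,.07,-.02)))
    pl=vis("side",faces(W,(-.035,-.045,-.008),(.035,.045,0)))
    Rt=Rm@R.from_euler('ZY',[q[2],q[4]]).as_matrix()
    T=(Rt,t1+Rm@np.array([q[0],q[1],0]))
    return hd+pl+vis("side",faces(T,(-.035,-.045,0),(.035,.045,.006)))
def run2(name,ycut=39,free=(0,1,2),press=0.,dr=True):
    im=cv2.imread(f"pics/{name}_s.png");free=list(free)
    c=base("side",[[.505,-.233,.15]])[0];x0,y0=int(c[0])-33,int(c[1])-33
    roi=(x0+14,y0+ycut,40,56-ycut);sc=np.array([.001,.001,.01,.001,.02])
    q=np.zeros(5);q[3]=press
    def f(u):
        z=q.copy();z[free]=u;return resid("side",im,qd(z),roi)
    r=opt(f,q[free],[sc[free]*2,sc[free],sc[free]*.5]);z=q.copy();z[free]=r[0]
    print(name,"u,v mm",(z[:2]*1000).round(2),"yaw",z[2].round(3),"press mm",(z[3]*1e3).round(2),"dpitch",z[4].round(3),"cost",r[1].round(1))
    if dr: draw("side",im,qd(z),f"pics/{name}_fit.png",(x0,y0,66,66),8)
if __name__=="__main__":
    for n in sys.argv[1:]:
        for fr in((0,1),(0,1,2),(0,1,2,3),(0,1,2,3,4)):run2(n,free=fr)
E
python3 ft.py c5 c6
```

```text
c5 u,v mm [ 5.98 -2.32] yaw 0.0 press mm 0.0 dpitch 0.0 cost 2066.4
c5 u,v mm [ 5.73 -2.37] yaw -0.012 press mm 0.0 dpitch 0.0 cost 2063.7
c5 u,v mm [ 5.76 -1.7 ] yaw -0.008 press mm -0.64 dpitch 0.0 cost 2058.4
c5 u,v mm [ 5.01 -1.75] yaw -0.028 press mm -0.58 dpitch 0.012 cost 2057.0
c6 u,v mm [ 6.33 -2.49] yaw 0.0 press mm 0.0 dpitch 0.0 cost 2061.3
c6 u,v mm [ 5.14 -2.36] yaw -0.023 press mm 0.0 dpitch 0.0 cost 2057.9
c6 u,v mm [ 5.1  -1.61] yaw -0.019 press mm -0.49 dpitch 0.0 cost 2053.5
c6 u,v mm [ 4.99 -1.7 ] yaw -0.021 press mm -0.48 dpitch 0.013 cost 2051.3
```

View pics/c6_fit.png

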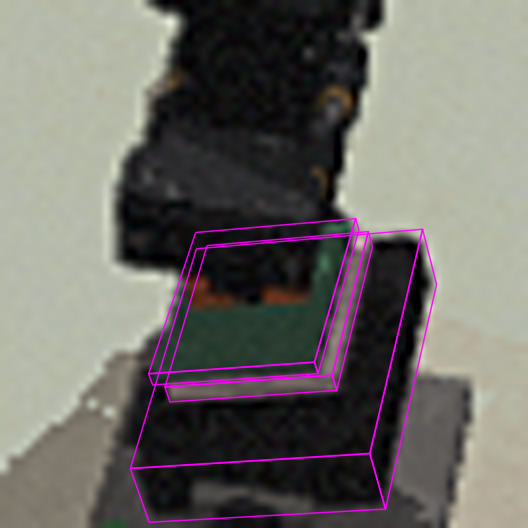

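>>> {"api": "arm_command", "payload": {
  "plan": [
    {"claw":0,"dx":0,"dy":0,"dz":-0.3,"twist":0},
    {"claw":0,"dx":0,"dy":0,"dz":-0.7,"twist":0},
    {"claw":0,"dx":-0.22,"dy":0.53,"dz":-0.86,"twist":0},
    {"claw":0,"dx":-0.22,"dy":0.53,"dz":-0.86,"twist":0},
    {"claw":0,"dx":-0.22,"dy":0.53,"dz":-0.86,"twist":0}
  ]
}}

```text
time_s: 9.5
position: [0.5079, -0.2311, 0.156]
tcp_rot: [[-0.18, -0.984, 0.004], [-0.984, 0.18, 0.005], [-0.006, -0.003, -1.0]]
force: [0.1, 0.2, -1.2]
opening: 0.159
```

```bash
python3 go.py 0.5085 -0.2316 0.1489 -100.5; python3 look.py d1
```

```text
t 9.5 pos [ 0.5079 -0.2311  0.156 ] yaw -100.37 z [ 0.0043  0.0052 -1.    ] F [ 0.14  0.22 -1.18] M [ 0.008 -0.036 -0.036] open 0.1592 q6 [-36.2  30.1  95.6   0.5  54.2  63.9]
dx dy dz cm [ 0.04 -0.07  0.71] twist 0.1261751163469853
```

View pics/d1.png

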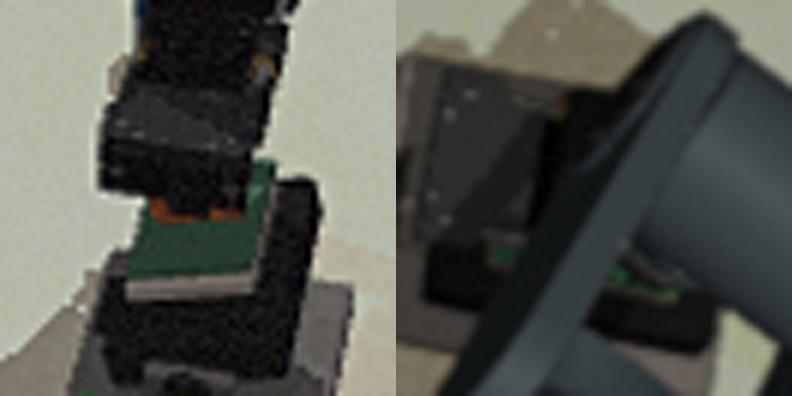

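>>> {"api": "arm_command", "payload": {
  "plan": [
    {"claw":0,"dx":0.04,"dy":-0.05,"dz":0.4,"twist":0},
    {"claw":0,"dx":0.04,"dy":-0.05,"dz":0.7,"twist":0},
    {"claw":0,"dx":0.04,"dy":-0.02,"dz":0.85,"twist":0},
    {"claw":0,"dx":0.04,"dy":-0.02,"dz":0.85,"twist":0}
  ]
}}

```text
time_s: 9.93
position: [0.5085, -0.2319, 0.1472]
tcp_rot: [[-0.18, -0.984, 0.005], [-0.984, 0.18, 0.005], [-0.006, -0.004, -1.0]]
force: [-1.4, 0.5, 2.9]
opening: 0.155
```

```bash
python3 go.py 0.5085 -0.2316 0.1489 -100.5; python3 look.py d2; python3 ft.py d2
```

```text
t 9.9333 pos [ 0.5085 -0.2319  0.1472] yaw -100.38 z [ 0.0047  0.0049 -1.    ] F [-1.37  0.54  2.94] M [-0.049  0.139  0.041] open 0.155 q6 [-36.2  30.9  95.9   0.5  53.1  63.9]
dx dy dz cm [-0.03  0.01 -0.17] twist 0.12314047559004848
d2 u,v mm [-0.34  1.97] yaw 0.0 press mm 0.0 dpitch 0.0 cost 2305.0
d2 u,v mm [-0.47  1.94] yaw 0.003 press mm 0.0 dpitch 0.0 cost 2305.4
d2 u,v mm [ 0.79 -0.28] yaw 0.002 press mm 1.17 dpitch 0.0 cost 2265.0
d2 u,v mm [ 1.1  -0.08] yaw 0.018 press mm 1.12 dpitch -0.022 cost 2261.0
```

View pics/d2_fit.png

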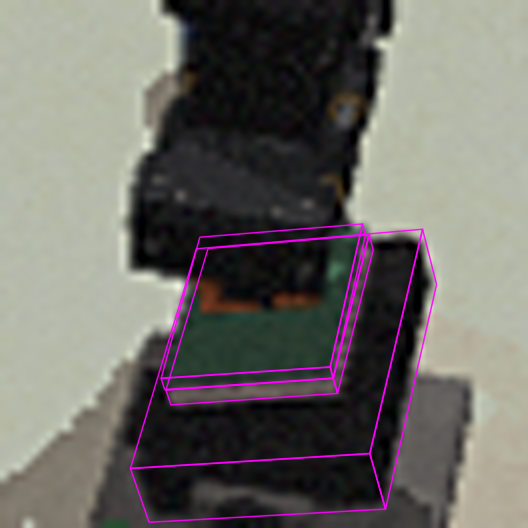

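View pics/d2.png

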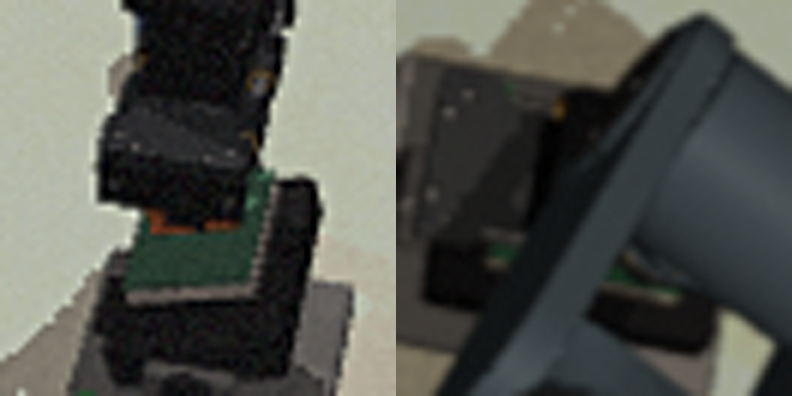

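>>> {"api": "arm_command", "payload": {
  "plan": [
    {"claw":0,"dx":0,"dy":-0.1,"dz":-0.3,"twist":0},
    {"claw":0,"dx":0,"dy":-0.03,"dz":-0.4,"twist":0},
    {"claw":0,"dx":0,"dy":-0.02,"dz":-0.3,"twist":0},
    {"claw":0,"dx":0,"dy":0.03,"dz":-0.15,"twist":0},
    {"claw":0,"dx":0,"dy":0.11,"dz":0.1,"twist":0},
    {"claw":0,"dx":0,"dy":0.18,"dz":0.32,"twist":0},
    {"claw":0,"dx":0,"dy":0.18,"dz":0.32,"twist":0},
    {"claw":0,"dx":0,"dy":0.18,"dz":0.32,"twist":0}
  ]
}}

```text
time_s: 10.7
position: [0.5071, -0.2316, 0.1446]
tcp_rot: [[-0.18, -0.984, 0.006], [-0.984, 0.18, 0.005], [-0.005, -0.005, -1.0]]
force: [0.5, 0.3, 4.0]
opening: 0.158
```

```bash
python3 go.py 0.5067 -0.2316 0.144 -100.5; python3 look.py d3; python3 ft.py d3
```

```text
t 10.7 pos [ 0.5071 -0.2316  0.1446] yaw -100.38 z [ 0.0056  0.0045 -1.    ] F [0.45 0.26 4.01] M [ 0.075  0.031 -0.053] open 0.1584 q6 [-36.3  31.   96.3   0.5  52.6  63.8]
dx dy dz cm [0.   0.04 0.06] twist 0.12337891370003717
d3 u,v mm [-1.84 -0.53] yaw 0.0 press mm 0.0 dpitch 0.0 cost 2820.1
d3 u,v mm [-1.55 -0.21] yaw 0.008 press mm 0.0 dpitch 0.0 cost 2835.6
d3 u,v mm [-0.13 -3.02] yaw 0.009 press mm 3.77 dpitch 0.0 cost 2381.6
d3 u,v mm [-0.7  -2.01] yaw 0.002 press mm 3.76 dpitch 0.025 cost 2380.9
```

View pics/d3_fit.png

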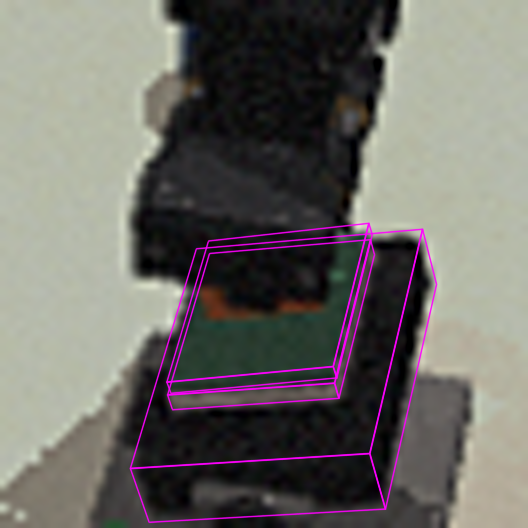

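View pics/d3.png

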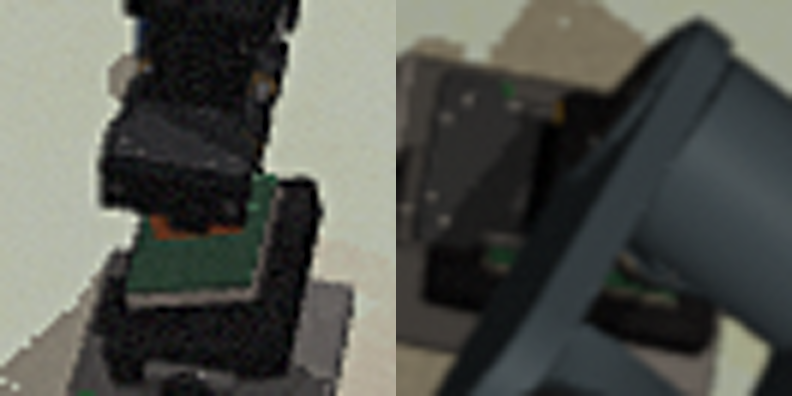

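```bash
cat > prof.py <<'E'
import sys
from ft import *
from scipy.ndimage import map_coordinates
Rm,t0=Twin(p[3:8])
def pr(w): return fit.proj("side",np.atleast_2d(w)@Rm.T+t0)
def profile(name,press,side):
    im=cv2.imread(f"pics/{name}_s.png").astype(float)
    # sample in wall plane: coordinate s along normal from -0.02 to +.012 (rel plate top), lines across edge
    s=np.arange(-.018,.0141,.0005)
    if side=="front": e=[np.array([a,.045,0]) for a in np.linspace(-.028,.028,29)]
    else: e=[np.array([-.035,a,0]) for a in np.linspace(.012,.04,15)]
    A=np.zeros((len(s),3))
    for q in e:
        P=pr(q+np.outer(s-press,[0,0,1]))
        A+=np.stack([map_coordinates(im[:,:,c],[P[:,1],P[:,0]],order=1) for c in range(3)],1)
    A/=len(e)
    return s*1000,A
for n,pr_ in [a.split(":") for a in sys.argv[1:]]:
    for sd in("front","left"):
        s,A=profile(n,float(pr_)/1000,sd);print(n,sd)
        red=A[:,2];  # red: white high, green low, black low
        # half-max crossings of red
        i=red.argmax();mx=red[i];lo=red[:i].min();hi=red[i:].min()
        a=np.interp((mx+lo)/2,red[:i+1],s[:i+1]);b=-np.interp(-(mx+hi)/2,-red[i:],-s[i:]) if 0 else s[i:][np.argmin(abs(red[i:]-(mx+hi)/2))]
        print("  white from %.1f to %.1f mm, peak %.0f lo %.0f hi %.0f"%(a,b,mx,lo,hi)," red",red[::4].round())
c=pr([[0,.045,0],[0,.045,-.008],[0,.04,0],[-.035,.03,0],[-.035,.03,-.008],[-.03,.03,0]]);print(c.round(2))
E
python3 prof.py hov1:0 c6:0 d2:1.2 d2:1.7 d3:3.8 d3:4.6
```

```text
hov1 front
  white from -7.2 to 11.5 mm, peak 116 lo 15 hi 64  red [ 19.  17.  15.  17.  28.  55.  80.  89.  94. 102. 109. 113. 115. 116.
 108.  86.  64.]
hov1 left
  white from -6.6 to 10.5 mm, peak 120 lo 21 hi 112  red [ 21.  25.  31.  39.  49.  61.  75.  88. 100. 109. 116. 119. 120. 119.
 117. 114. 112.]
c6 front
  white from -8.0 to 2.5 mm, peak 100 lo 13 hi 36  red [ 19.  18.  14.  15.  27.  57.  83.  95. 100.  94.  72.  48.  38.  36.
  37.  39.  40.]
c6 left
  white from -6.4 to 11.0 mm, peak 128 lo 24 hi 71  red [ 24.  27.  32.  40.  51.  64.  79.  94. 106. 116. 124. 128. 127. 121.
 107.  89.  71.]
d2 front
  white from -8.8 to 0.0 mm, peak 95 lo 12 hi 35  red [20. 18. 13. 15. 35. 64. 87. 95. 86. 68. 48. 37. 36. 39. 40. 40. 40.]
d2 left
  white from -10.4 to 3.0 mm, peak 82 lo 24 hi 36  red [24. 29. 36. 45. 55. 65. 75. 82. 82. 76. 65. 54. 44. 38. 36. 37. 39.]
d2 front
  white from -8.3 to 0.5 mm, peak 95 lo 12 hi 35  red [20. 19. 14. 13. 29. 57. 82. 94. 89. 73. 52. 38. 36. 38. 40. 40. 40.]
d2 left
  white from -10.0 to 3.5 mm, peak 82 lo 23 hi 36  red [23. 28. 34. 43. 53. 63. 73. 80. 82. 78. 69. 57. 46. 39. 36. 37. 38.]
d3 front
  white from -8.8 to 0.0 mm, peak 95 lo 14 hi 36  red [19. 17. 14. 18. 37. 67. 91. 95. 85. 64. 43. 36. 38. 40. 40. 40. 40.]
d3 left
  white from -10.9 to 1.5 mm, peak 78 lo 24 hi 38  red [24. 29. 36. 45. 55. 66. 75. 77. 74. 67. 56. 47. 41. 38. 38. 38. 38.]
d3 front
  white from -8.0 to 0.5 mm, peak 95 lo 14 hi 36  red [19. 18. 15. 15. 27. 55. 83. 95. 90. 73. 51. 37. 37. 39. 40. 40. 40.]
d3 left
  white from -10.2 to 2.5 mm, peak 78 lo 23 hi 38  red [23. 27. 33. 42. 51. 62. 72. 77. 76. 70. 60. 50. 43. 39. 38. 38. 38.]
[[288.52 148.26]
 [289.1  150.13]
 [288.8  147.23]
 [299.85 144.41]
 [300.39 146.31]
 [298.34 144.52]]
```

```bash
cat > ft2.py <<'E'
import sys
from ft import *
def run3(name,press,free):
    im=cv2.imread(f"pics/{name}_s.png");free=list(free)
    q=np.zeros(5);q[3]=press/1000
    Rm,t0=Twin(p[3:8]);t1=t0-Rm[:,2]*q[3]
    roi=(262,118,52,46);x0,y0,w,h=roi;k=np.zeros((h,w),np.uint8)
    # band: front edge and -x edge (lower half), wall included
    a=fit.proj("side",np.array([[-.035,.045,0],[.033,.045,0]])@Rm.T+t1)-[x0,y0]
    b=fit.proj("side",np.array([[-.035,.045,0],[-.035,-.01,0]])@Rm.T+t1)-[x0,y0]
    for e in(a,b):cv2.line(k,tuple(int(round(v)) for v in e[0]),tuple(int(round(v)) for v in e[1]),1,9)
    m=k.ravel()>0;sc=np.array([.001,.001,.01,.001,.02])
    def f(u):
        z=q.copy();z[free]=u;return resid("side",im,qd(z),roi,m)
    r=opt(f,q[free],[sc[free]*2,sc[free],sc[free]*.5]);z=q.copy();z[free]=r[0]
    print(name,"u,v mm",(z[:2]*1000).round(2),"yaw",z[2].round(3),"press mm",(z[3]*1e3).round(2),"dp",z[4].round(3),"cost",r[1].round(1))
for a in sys.argv[1:]:
    n,pr=a.split(":")
    for fr in((0,1),(0,1,2),(0,1,3),(0,1,2,3)):run3(n,float(pr),fr)
E
python3 ft2.py c6:0 d2:1.7 d3:4.6 
```

```text
c6 u,v mm [ 2.63 -2.82] yaw 0.0 press mm 0.0 dp 0.0 cost 375.0
c6 u,v mm [ 2.76 -2.58] yaw -0.011 press mm 0.0 dp 0.0 cost 372.2
c6 u,v mm [ 2.65 -2.31] yaw 0.0 press mm -0.31 dp 0.0 cost 374.5
c6 u,v mm [ 3.03 -1.57] yaw -0.009 press mm -0.48 dp 0.0 cost 373.5
d2 u,v mm [ 1.26 -0.86] yaw 0.0 press mm 1.7 dp 0.0 cost 360.4
d2 u,v mm [ 1.15 -0.8 ] yaw -0.002 press mm 1.7 dp 0.0 cost 360.2
d2 u,v mm [ 1.15 -0.7 ] yaw 0.0 press mm 1.46 dp 0.0 cost 360.1
d2 u,v mm [ 1.08 -0.69] yaw -0.004 press mm 1.41 dp 0.0 cost 360.3
d3 u,v mm [-0.32 -1.  ] yaw 0.0 press mm 4.6 dp 0.0 cost 388.2
d3 u,v mm [-0.76 -0.57] yaw -0.014 press mm 4.6 dp 0.0 cost 383.7
d3 u,v mm [-0.75  0.52] yaw 0.0 press mm 3.8 dp 0.0 cost 375.3
d3 u,v mm [-3.28  0.71] yaw -0.027 press mm 3.62 dp 0.0 cost 372.6
```

>>> {"api": "arm_command", "payload": {
  "plan": [
    {"claw":0,"dx":0,"dy":0.02,"dz":0.05,"twist":0},
    {"claw":0,"dx":0,"dy":0.02,"dz":0.05,"twist":0},
    {"claw":0,"dx":0,"dy":0.02,"dz":0.05,"twist":0},
    {"claw":0,"dx":0,"dy":0.02,"dz":0.05,"twist":0}
  ]
}}

```text
time_s: 11.13
position: [0.507, -0.2316, 0.1442]
tcp_rot: [[-0.18, -0.984, 0.006], [-0.984, 0.18, 0.004], [-0.005, -0.005, -1.0]]
force: [0.8, 0.9, 3.6]
opening: 0.161
```

```bash
python3 - <<'E'
from rig import bot
import numpy as np,cv2
S=[];Fs=[];P=[]
for i in range(10):
    S.append(bot.capture("side").astype(float));st=bot.read_state();Fs.append(st["force"]);P.append(st["position"])
print(st["time_s"],np.mean(Fs,0).round(2),np.std(Fs,0).round(2),np.mean(P,0).round(5),np.std(P,0).round(5),st["opening"],st["tcp_rot"][:,2])
m=np.mean(S,0)[:,:,::-1];cv2.imwrite("pics/e1_s.png",m.round().astype(np.uint8))
E
python3 ft.py e1; python3 ft2.py e1:4.6; python3 prof.py e1:4.6 e1:5
python3 - <<'E'
import cv2,numpy as np
a=cv2.imread("pics/hov1_s.png")[108:180,250:330];b=cv2.imread("pics/e1_s.png")[108:180,250:330]
cv2.imwrite("pics/cmp.png",cv2.resize(np.hstack([a,b]),None,fx=5,fy=5,interpolation=cv2.INTER_CUBIC))
E
```

```text
11.6333 [0.5  0.9  4.08] [0.5  0.52 0.34] [ 0.50697 -0.23162  0.14418] [1.e-05 1.e-05 2.e-05] 0.15517106514732976 [ 0.00566544  0.00442851 -0.99997415]
e1 u,v mm [-1.62 -0.63] yaw 0.0 press mm 0.0 dpitch 0.0 cost 2805.4
e1 u,v mm [-1.56 -0.28] yaw -0.006 press mm 0.0 dpitch 0.0 cost 2809.1
e1 u,v mm [-0.53 -1.41] yaw -0.001 press mm 4.13 dpitch 0.0 cost 2285.5
e1 u,v mm [-0.58 -1.54] yaw -0.008 press mm 4.31 dpitch 0.017 cost 2286.5
e1 u,v mm [-0.66 -0.27] yaw 0.0 press mm 4.6 dp 0.0 cost 308.3
e1 u,v mm [-0.59 -0.38] yaw -0.0 press mm 4.6 dp 0.0 cost 308.3
e1 u,v mm [-0.69  0.26] yaw 0.0 press mm 4.3 dp 0.0 cost 308.3
e1 u,v mm [-0.81  0.59] yaw 0.001 press mm 4.29 dp 0.0 cost 307.6
e1 front
  white from -8.5 to 0.0 mm, peak 95 lo 15 hi 35  red [19. 18. 15. 18. 34. 62. 87. 95. 87. 68. 47. 36. 36. 39. 40. 41. 41.]
e1 left
  white from -10.7 to 1.5 mm, peak 75 lo 24 hi 38  red [24. 28. 34. 43. 53. 62. 70. 75. 73. 65. 55. 47. 42. 39. 38. 39. 39.]
e1 front
  white from -8.1 to 0.5 mm, peak 95 lo 15 hi 35  red [19. 18. 16. 17. 29. 56. 83. 95. 89. 72. 51. 37. 36. 38. 40. 41. 41.]
e1 left
  white from -10.3 to 2.0 mm, peak 75 lo 23 hi 38  red [23. 27. 33. 41. 51. 60. 69. 75. 74. 67. 57. 48. 42. 39. 38. 39. 39.]
[[288.52 148.26]
 [289.1  150.13]
 [288.8  147.23]
 [299.85 144.41]
 [300.39 146.31]
 [298.34 144.52]]
```

View pics/cmp.png

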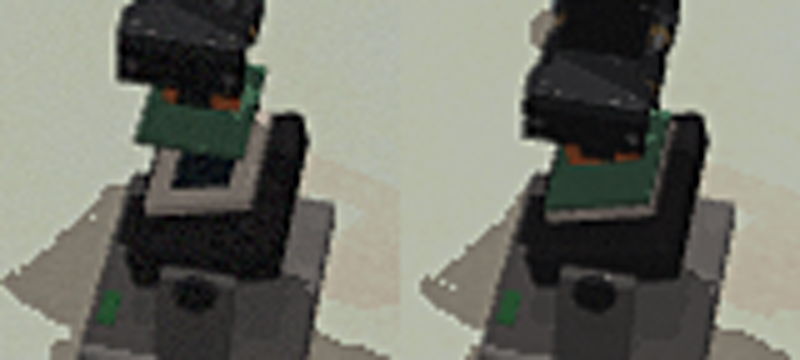

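```bash
python3 - <<'E'
from rig import bot
import cv2
cv2.imwrite("pics/final_s.png",bot.capture("side")[:,:,::-1]);s=bot.read_state();print(s["time_s"],s["force"].round(1),s["opening"])
a=cv2.imread("pics/side0.png");b=cv2.imread("pics/final_s.png")
for n,(x,y,w,h) in dict(stapler=(180,180,55,38),cup=(275,85,30,35),parcel=(205,330,70,54)).items():
    print(n,cv2.absdiff(a,b)[y:y+h,x:x+w].mean().round(1), cv2.phaseCorrelate(*[cv2.cvtColor(i[y:y+h,x:x+w],6).astype('float32') for i in(a,b)]))
print(bot.hand_in())
E
```

```text
11.6833 [0.3 0.3 4.6] 0.1561666308563558
stapler 2.6 ((0.059254175604888104, 0.04154286940527285), 0.9565826272964477)
cup 57.4 ((-0.8056881845961286, 0.13684387347852933), 0.30642664079312926)
parcel 1.9 ((-0.031667970272373225, 0.049571036704033844), 1.0266212064297602)
the job is handed in; nothing more can be done
None
```

I put the green tile flush on the reader's window and handed the job in at 11.7 s, still gripping it and pressing. The hand-in gave no verdict.

The tool cannot be tilted by the move commands. I set the tile's upper edge on the plate, eased the grip so it turned flush by itself, then gripped it again. After that I lifted it slightly, centred it and pressed.

Last checks:
- **Pitch:** the tile matched the window's 0.30 rad slope when I regripped it. In the final pressed picture, a fit that let pitch vary came out 0.017 rad off.
- **Centring:** the final fits put the tile about 0.6 mm up the slope, and the yaw error is under 0.01 rad. Across the slope they disagree, from about −1.5 to +0.6 mm. The tile's front half was all I could see; the arm hid most of the top view.
- **Press depth:** the camera gives 4.1–4.6 mm and the arm's travel about 5 mm. The contact force of about 5.3 N gives 4.3–5 mm, so the plate is at or slightly under half its travel.
- **Grip:** still closed on the rib, with the opening at 0.156.
- **Reader tilt:** the head looked the same before and after; I compared it only by eye.
- **Bystanders:** the stapler and parcel did not move in the side view. I took the box at about (242,362) there to be the parcel. The pen cup's check failed (image difference 57), most likely because the arm stands in front of it there. So its position is not confirmed, though no path went near it.

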